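# Tap the seized lower legs off a suspension fork

## Task

The red lower legs of this suspension fork are seized on its stanchions. Pick up the mallet and walk them off with light taps on the two shoulders of the arch, alternating between the legs so that neither gets more than about 5 mm ahead of the other, until both legs have come at least 15 mm away from the crown. Tap only the shoulders, only with the mallet's head: keep off the bare gold stanchions and the arch's bridge, and leave everything else on the bench where it stands. Then lay the mallet gently back down on its black mat.

Things in the scene. Friction and masses are not known exactly. Their poses are not given: they have to be found in the camera images.
- fork: Fixed: fork crown and steerer held level in a blue bench vise. Origin on the bench midway below the two shoulders' struck faces as they start. Axes: x from near leg to far leg, y along the legs towards crown and vise, z up. Leg axes at z = 130 mm, x = -62 (near leg) and +62 mm (far leg). A black drip tray 30 mm high stands below the feet (y = -240 to -420 mm).
- crown_face (a point): Middle of the black fork crown's face that looks to the arch, fixed, fork frame (0, 130, 130) mm: 130 mm from the struck faces at the start, which is the gap for the mallet's head. The crown reaches 54 mm on from here (fork +y), spans x = -85 to 85 mm and z = 104 to 156 mm.
- vise_top (a point): Top middle of the vise jaws, fixed, fork frame (0, 285, 155) mm. The vise spans fork y = 210 to 360 mm, x = -55 to 235 mm, its handle bar y = 190 to 380 mm at x = 225 mm.
- leg_travel (a joint): How far the lower legs have come off (mean of both legs), m: 0 at the start, grows as they move away from the crown (fork -y); stop at 0.045. They do not spring back.
- lowers (a joint): Skew of the lower legs about the vertical, rad: 0 is square; positive means the near leg is ahead (farther from the crown). Near leg's travel = leg_travel + 0.062 x skew, far leg's = leg_travel - 0.062 x skew. They jam at 0.085.
- shoulder_near (a point): Centre of the near shoulder's struck face: flat end of a red block on the top end of the near lower leg, looking to the crown (fork +y), 34 mm wide (x), z = 142 to 204 mm, this point at 182 mm. About 9 N on it moves this leg away from the crown while the other stays put; it moves only while pushed.
- shoulder_far (a point): The same on the far leg, 124 mm farther along fork x; it takes about 11 N. On either, contact at 0.1 to 0.15 m/s makes a light tap (about 30 N at impact).
- arch_bridge: Curved red bar 19 mm thick joining the two shoulders, set back at least 16 mm behind their struck faces, top at z = 222 mm in the middle; not to be struck. Its origin is midway between the legs at z = 130 mm on the plane of the struck faces.
- stanchions: Bare gold tubes, 32 mm diameter, running from the crown into the lower legs, top at z = 146 mm; not to be touched. Origin and axes as fork.
- mallet: Mallet, 0.29 to 0.41 kg: black cylindrical head 50 mm diameter, 90 mm long along its y; wooden handle 26 mm square, from the head towards -x to 255 mm. Origin: lowest point under the middle of the head; head axis at z = 25 mm; handle axis falls from z = 25 mm at the head to 13 mm at its end. Balances at about x = -48 mm. Starts lying on the mat, handle towards the robot.
- mallet_handle: The mallet's wooden handle, fixed in the head; same origin and axes as the mallet. Not for striking with.
- mallet_grip (a point): Point on the mallet's handle axis 65 mm from the middle of the head (mallet x = -65, z = 23 mm), a good place to grip across the handle (along mallet y, 26 mm).
- mallet_face_b (a point): Centre of the head's flat face at mallet y = -45 mm (z = 25 mm); the other face is at y = +45 mm.
- mat: Fixed black rubber mat, 320 (x) by 160 (y) by 4 mm; origin at the centre of its underside. It lies to the left or to the right in front of the robot.
- tool_tray: Fixed grey tray, 240 by 150 mm, 22 mm high, with the spanner in it; on the other side from the mat. Origin at the centre of its underside.
- spanner: Steel spanner lying in the grey tray, to be left alone; about 180 mm long. Origin near its middle, underside.
- oil_bottle: Yellow bottle with red cap, 56 mm diameter, 185 mm tall, standing in front of the fork; to be left alone. Origin: centre of its base.
- grease_jar: White jar with green lid, 66 mm diameter, 60 mm tall; to be left alone. Origin: centre of its base.
- bolt_dish: Steel dish of bolts, 80 mm diameter, about 32 mm high; to be left alone. Origin: centre of its base.

How it is judged:
By the outcome, as a careful person would: the job done as asked, in the order asked, and still so for the second after the job is handed in, with the robot touching nothing.
It also fails if it takes over 70 s, if anything falls off the work surface, if the arm or the gripper's body presses on something with over 40 N, if the wrist force passes 120 N, or if a joint passes its speed limit or range.

## Robot

A 6-joint arm with a two-finger parallel gripper is mounted at the origin on the work surface. World frame = base frame: x ahead of the robot, y to its left, z up, the work surface at z = 0. Lengths are in m, angles in rad, forces in N, time in s.
With the tool pointing down it reaches from about 0.25 to 0.8 m from the base axis. Payload 3.9 kg.
Tool frame: the origin (TCP) lies on the front face of the gripper's body, between the roots of the fingers; the fingertips stand 73 mm ahead of it and the grasp point (between the pads) lies 54 mm ahead of it; z points along the fingers, y is the line along which they close (so a half turn about z gives the same grasp; the last joint's range is limited). The gripper opens to 85 mm and grips with 20 to 120 N. Pads are 22 mm wide; open, the fingers measure 114 mm over their backs; the gripper's body (76 mm by 85 mm) begins 54 mm behind the grasp point. The pads swing forward as they close: fully open they stand 13 mm farther back than shut.
Start: joints at [1.217, 0.26, -0.138, 1.173, 0, 1.571], TCP at [0.182, 0.492, 0.304] pointing down, gripper open.
Joint ranges: [-2.78, 2.78], [-0.83, 1.72], [-1.28, 1.37], [-1.9, 2.12], [-1.57, 1.48], [-3.14, 3.14]. Speed limits (rad/s): [2.57, 2.57, 3.14, 3.14, 3.14, 3.14].

## Interface

Orientations are given as a unit quaternion [x, y, z, w].
In Python, from rig import bot gives the robot as it stands.
- The arm moves only by the tool servo_tool, never from a script. Its argument "targets" is a list of rows, each a list of 2 entries, a list of its own where there are three numbers: the shift along the world's x, y, z in mm, then the turn, a rotation vector about the world's x, y, z in rad. A call has 1 to 5 rows; each row is the pose to reach, as a shift and turn from the pose commanded when the call began; what a row does not reach only later rows make up. A row lasts 1/8 s, in which the tool goes at most 62.5 mm and 10.7 degrees, less where a joint would pass 70% of its speed; a pose out of reach is approached as far as the arm can. A call with a gripper value outside its range is refused whole. "claw" is the opening, from 0 (shut) to 1 (fully open), set as the call begins (left out, the last holds). The fingers move at their own pace and stop on an object; the grip force is fixed at half the most. Time passes only in rows, so rows that repeat a pose let the fingers close. It gives the time, the measured TCP pose, the force, the opening and the grip force at its end, in the units of the state.
- bot.get_state(): the state, without advancing time (a new reading comes with each control period).
- bot.read_camera(name): name is "scene" or "top" or "wrist"; returns the picture (420x560x3 uint8, blue, green, red); there is no depth.
- bot.camera_model(name): a dict with "K" (3x3 intrinsics, pixels), "position" and "orientation" of the camera in the world. Camera axes: x right, y up, looking along -z (the intrinsics and any distortion apply to the point x, -y, -z); pixel columns grow to the right and rows downward; lengths in m; the calibration is good to about 2 mm. A picture is of the moment at which its call begins: read the wrist's pose just before it. camera_model takes no time and is no camera call; for the wrist camera it gives the pose at the moment of the call.
- bot.finish_job(): hands the job in; it is judged then, once.
The state is a dict: "time": time; "qpos": joint angles; "joint_vel": joint speeds; "joint_efforts": joint torques, N m; "ee_pos": TCP position; "tool_rot": TCP orientation; "ft_force": force on the tool from outside, world axes, zero at the start; "wrist_torque": the same for the moment, N m; "grip_width": finger opening in m; "grasp_force": force on a finger pad.
Only numpy, scipy, OpenCV 4.12 (cv2) and the standard library are available. Lean on these libraries where they do the work, as an engineer would, in place of code of your own. Each camera call takes 0.05 s, during which the arm holds its last target. There are 200 camera calls.

## Working session

There is one attempt and no reset: what is moved stays moved. The work goes in short steps, Python scripts to look and compute and a tool call to move; the robot and the scene stay as the last step left them, time stands still between calls to the robot, and variables do not carry over. Pictures are saved under pics/ and viewed, at most 10 in all, crops included, and the job is handed in when it is done.

Besides the shell and the picture viewer there is one more tool, called after "Emit:" as name(argument=value, ...), one argument or row to a line, values as JSON. servo_tool: Moves the arm, as the interface text tells. Its arguments: {"type":"object","properties":{"targets":{"type":"array","items":{"type":"array"}},"claw":{"type":"number"}},"required":["targets"]}

```bash
mkdir -p pics; ls; python3 - <<'E'
from rig import bot
import cv2,numpy as np
np.set_printoptions(precision=4,suppress=True)
a=bot.read_camera("scene");b=bot.read_camera("top")
cv2.imwrite("pics/s0.png",a);cv2.imwrite("pics/t0.png",b)
for n in("scene","top","wrist"):
    m=bot.camera_model(n);print(n,m)
print(bot.get_state())
E
```

```text
pics
scene {'K': array([[386.874 ,   0.    , 284.8049],
       [  0.    , 386.874 , 212.4287],
       [  0.    ,   0.    ,   1.    ]]), 'position': array([0.983 , 0.3877, 0.6616]), 'orientation': array([0.1815, 0.3744, 0.8155, 0.4022])}
top {'K': array([[410.0446,   0.    , 287.7698],
       [  0.    , 410.0446, 212.6623],
       [  0.    ,   0.    ,   1.    ]]), 'position': array([0.3417, 0.0315, 1.0722]), 'orientation': array([ 0.0581, -0.0637, -0.7006,  0.7084])}
wrist {'K': array([[297.9359,   0.    , 283.1901],
       [  0.    , 297.9359, 214.5024],
       [  0.    ,   0.    ,   1.    ]]), 'position': array([0.1063, 0.5188, 0.3723]), 'orientation': array([-0.1299, -0.0894,  0.5644,  0.8103])}
{'time': 0.1, 'qpos': array([ 1.217 ,  0.2606, -0.1392,  1.1727,  0.    ,  1.5708]), 'joint_vel': array([ 0.0011, -0.0019,  0.0031,  0.0017,  0.0006,  0.0006]), 'joint_efforts': array([  0.0006, -40.6508,  25.4528,   0.0101,   0.0001,   0.    ]), 'ee_pos': array([0.1817, 0.492 , 0.3032]), 'tool_rot': array([ 0.176 ,  0.9844, -0.0009, -0.0002]), 'ft_force': array([-0.298 , -0.5506, -0.8543]), 'wrist_torque': array([0.045 , 0.0105, 0.0038]), 'grasp_force': 0.0, 'grip_width': 0.08546132685658786}
```

View pics/s0.png

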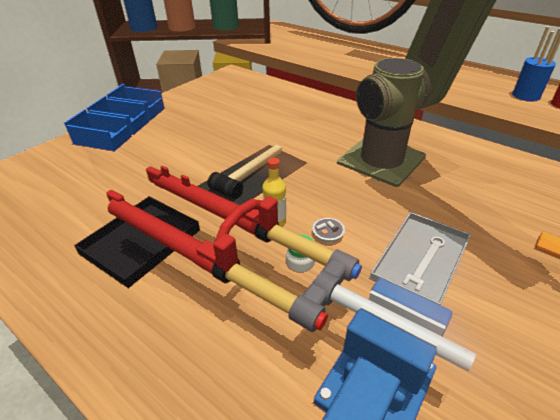

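View pics/t0.png

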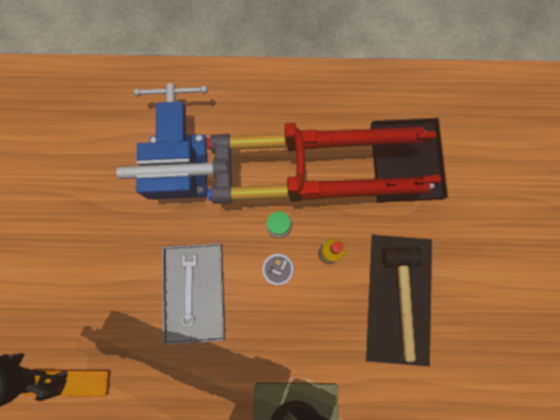

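The scene picture shows the fork with its crown and vise on the robot's left (+y). The mallet lies on the mat to the right, with its handle towards the robot. In the top picture the near shoulder is at about (290,188), the far one at (290,136), the crown face at column 231, and the mallet head at (403,257) with its handle end at (409,358).

```bash
cat > h.py <<'E'
import cv2,numpy as np
from rig import bot
from scipy.spatial.transform import Rotation as R
np.set_printoptions(precision=4,suppress=True)
def cast(m,uv,z):
    uv=np.atleast_2d(np.asarray(uv,float));K=m["K"]
    d=np.c_[(uv[:,0]-K[0,2])/K[0,0],-(uv[:,1]-K[1,2])/K[1,1],-np.ones(len(uv))]
    d=R.from_quat(m["orientation"]).apply(d);p=np.asarray(m["position"])
    return p+d*((z-p[2])/d[:,2])[:,None]
def proj(m,P):
    c=R.from_quat(m["orientation"]).inv().apply(np.atleast_2d(P)-m["position"]);K=m["K"]
    return np.c_[K[0,2]+K[0,0]*c[:,0]/-c[:,2],K[1,2]+K[1,1]*c[:,1]/c[:,2]]
def red(im):
    b,g,r=[im[...,i].astype(int) for i in range(3)];return ((r>90)&(g<60)&(b<70)).astype(np.uint8)
E
python3 - <<'E'
from h import *
im=cv2.imread("pics/t0.png");m=bot.camera_model("top")
cv2.imwrite("pics/t0c.png",cv2.resize(im[110:210,200:330],None,fx=6,fy=6,interpolation=cv2.INTER_CUBIC))
# handle: wood light-coloured inside mat; head: dark
sub=im[236:364,370:432].astype(int)
wood=(sub.sum(2)>250).astype(np.uint8);n,l,s,c=cv2.connectedComponentsWithStats(wood)
for i in range(1,n):
    if s[i,4]>100:
        pts=np.argwhere(l==i)[:,::-1]+[370,236];r=cv2.minAreaRect(pts.astype(np.float32));print("wood",s[i],c[i]+[370,236],r)
hd=(sub.max(2)<28).astype(np.uint8);n,l,s,c=cv2.connectedComponentsWithStats(hd)
for i in range(1,n):
    if s[i,4]>100:print("dark",s[i],c[i]+[370,236])
print("gray",sub.max(2)[21,10:60:4],sub.max(2)[60,5:60:4])
print("head",cast(m,[[403,257]],.03),"end",cast(m,[[409,360]],.021))
for n_,uv,z in(("near sh",[288,188],.204),("far sh",[286,136],.204),("crown n",[231,190],.150),("crown f",[231,142],.150)):print(n_,cast(m,[uv],z))
E
```

```text
wood [  28   30   18   96 1019] [406.5172 313.5437] ((406.5360107421875, 313.49737548828125), (95.69112396240234, 10.768864631652832), 85.85537719726562)
wood [ 60  43   2  85 113] [430.7522 327.9027] ((430.5, 321.0), (84.0, 1.0), 90.0)
gray [56 45 57 55 57 56 56 57 56 56 57 58 57] [ 57  56  55  55  55  53  79 182 183  77  55  55  56  57]
head [[ 0.4124 -0.2694  0.03  ]] end [[ 0.1612 -0.2772  0.021 ]]
near sh [[0.5473 0.0255 0.204 ]]
far sh [[0.6657 0.0312 0.204 ]]
crown n [[0.5537 0.1563 0.15  ]]
crown f [[0.6693 0.1602 0.15  ]]
```

View pics/t0c.png

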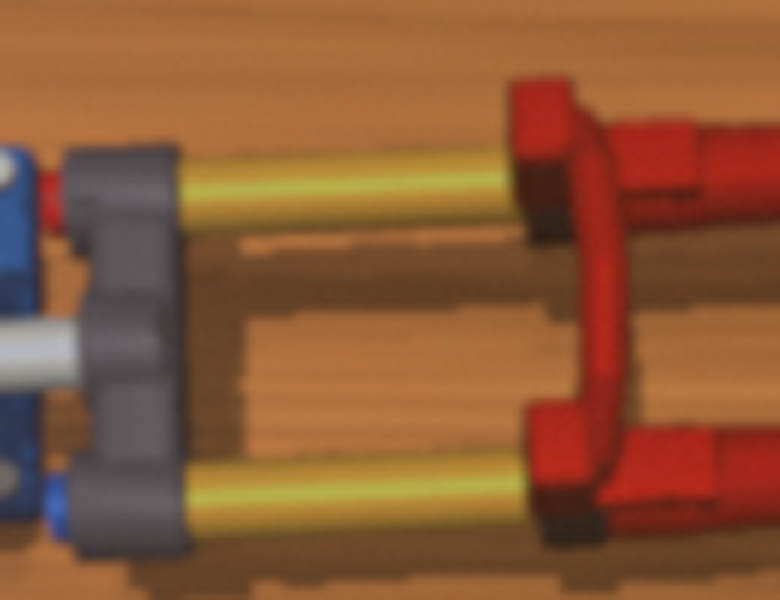

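The crop gives the edges of the near and far struck faces as about (288,183) and (285,130) in top-image pixels, so the fork's yaw is about +2.5°. Next I move above the mallet.

Emit:
servo_tool(
  targets=[
    [[13,-55,0],[0,0,0.03]],
    [[26,-110,0],[0,0,0.06]],
    [[39,-165,0],[0,0,0.09]],
    [[52,-220,0],[0,0,0.12]],
    [[65,-275,0],[0,0,0.15]],
  ],
)

```text
time: 0.72
ee_pos: [0.2467, 0.2157, 0.3037]
tool_rot: [0.101, 0.995, -0.0, 0.0]
ft_force: [1.3, -0.2, -0.4]
grip_width: 0.0854
grasp_force: 0.0
```

```bash
python3 - <<'E'
from h import *
im=cv2.imread("pics/t0.png");m=bot.camera_model("top")
t=np.radians(85.855);c=np.array([406.536,313.497]);d=np.array([np.cos(t),np.sin(t)])
p=cast(m,[c-40*d,c+40*d,c],.036);v=p[0]-p[1];print("handle yaw",np.arctan2(v[1],v[0]),"mid",p[2])
p=cast(m,[[288.1,183.4],[285.3,129.8]],.204);v=p[1]-p[0];print("sh",p,np.linalg.norm(v),np.arctan2(v[1],v[0]))
print("bottle",cast(m,[[337,247]],.185),"crown",cast(m,[[231.2,190],[230,142]],.15))
E
```

```text
handle yaw 0.03514069379081462 mid [ 0.2733 -0.2712  0.036 ]
sh [[0.5576 0.0254 0.204 ]
 [0.6802 0.0329 0.204 ]] 0.12285535085445747 0.06096459531779714
bottle [[ 0.422  -0.0821  0.185 ]] crown [[0.5537 0.1559 0.15  ]
 [0.6693 0.1626 0.15  ]]
```

Emit:
servo_tool(
  targets=[
    [[13,-54,0],[0,0,0.03]],
    [[26,-108,0],[0,0,0.06]],
    [[39,-162,0],[0,0,0.09]],
    [[52,-216,0],[0,0,0.12]],
    [[65,-270,0],[0,0,0.15]],
  ],
)

```text
time: 1.35
ee_pos: [0.3117, -0.0543, 0.3039]
tool_rot: [0.027, 1.0, 0.0, 0.0]
ft_force: [1.0, 0.5, 0.5]
grip_width: 0.0856
grasp_force: 0.0
```

Emit:
servo_tool(
  targets=[
    [[13,-54,-20],[0,0,0.03]],
    [[26,-108,-40],[0,0,0.06]],
    [[38,-162,-60],[0,0,0.09]],
    [[50,-215,-80],[0,0,0.09]],
    [[50,-215,-80],[0,0,0.09]],
  ],
)

```text
time: 1.98
ee_pos: [0.362, -0.2703, 0.222]
tool_rot: [-0.016, 1.0, 0.0, -0.001]
ft_force: [0.3, 0.1, -0.0]
grip_width: 0.0851
grasp_force: 0.0
```

```bash
python3 - <<'E'
from h import *
s=bot.get_state();m=bot.camera_model("wrist");im=bot.read_camera("wrist");cv2.imwrite("pics/w1.png",im)
print(s["ee_pos"],R.from_quat(s["tool_rot"]).as_matrix()[:,1],s["qpos"],m["position"])
sub=im.astype(int);wood=((sub[...,2]>140)&(sub[...,2]-sub[...,0]>30)).astype(np.uint8)
n,l,st,c=cv2.connectedComponentsWithStats(wood)
for i in range(1,n):
    if st[i,4]>800:
        r=cv2.minAreaRect(np.argwhere(l==i)[:,::-1].astype(np.float32));print(st[i],r)
print(proj(m,[[.413,-.266,.029],[.361,-.268,.036],[.161,-.275,.03]]))
E
```

```text
[ 0.362  -0.2703  0.222 ] [-0.0318  0.9995  0.0008] [-0.6411  0.1917 -0.4555  0.9255 -0.0005 -0.6729] [ 0.2817 -0.2738  0.2913]
[     0      0    560    401 124869] ((279.5, 200.0), (400.0, 559.0), 90.0)
[ 266    0   33  242 6165] ((282.0, 120.5), (241.0, 32.0), 90.0)
[ 501  297   59   76 2824] ((530.0, 334.5), (75.0, 58.0), 90.0)
[  92  388   48   32 1014] ((115.49998474121094, 403.5), (46.99999237060547, 30.999996185302734), -0.0)
[428 388  43  32 967] ((449.0, 403.5), (31.0, 42.0), 90.0)
[[286.8317 259.4438]
 [286.7271 210.5522]
 [286.5895 -61.6865]]
```

View pics/w1.png

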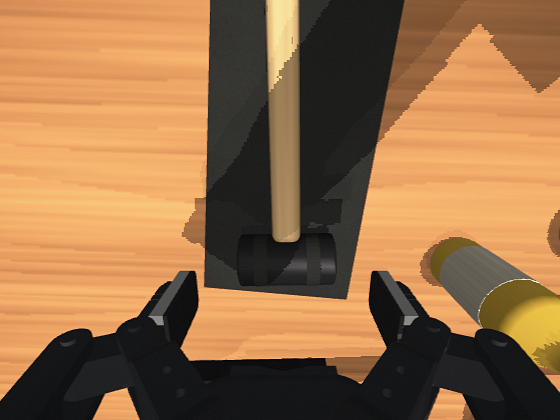

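The head is centred at (287,258) and the handle runs up the picture at column 283–286, within 2 mm of the estimate. I descend and grip.

Emit:
servo_tool(
  targets=[
    [[-1,2,-45],[0,0,0.013]],
    [[-1,2,-90],[0,0,0.013]],
    [[-1,2,-120],[0,0,0.013]],
    [[-1,2,-142],[0,0,0.013]],
    [[-1,2,-142],[0,0,0.013]],
  ],
)

```text
time: 2.65
ee_pos: [0.3595, -0.2634, 0.0812]
tool_rot: [-0.025, 1.0, 0.001, -0.002]
ft_force: [0.0, -0.2, -0.3]
grip_width: 0.0855
grasp_force: 0.0
```

Emit:
servo_tool(
  targets=[
    [[0,0,0],[0,0,0]],
    [[0,0,0],[0,0,0]],
    [[0,0,0],[0,0,0]],
    [[0,0,0],[0,0,0]],
    [[0,0,0],[0,0,0]],
  ],
  claw=0,
)

```text
time: 3.28
ee_pos: [0.3615, -0.2662, 0.0829]
tool_rot: [-0.025, 1.0, -0.001, 0.001]
ft_force: [-0.1, -0.8, 6.1]
grip_width: 0.0249
grasp_force: 58.6
```

Emit:
servo_tool(
  targets=[
    [[0,0,15],[0,0,0]],
    [[0,0,60],[0,0,0]],
    [[0,0,120],[0,0,0]],
    [[0,0,180],[0,0,0]],
    [[0,0,240],[0,0,0]],
  ],
)

```text
time: 3.9
ee_pos: [0.3601, -0.2651, 0.3236]
tool_rot: [-0.024, 1.0, 0.0, -0.0]
ft_force: [-0.4, -0.5, -3.7]
grip_width: 0.0254
grasp_force: 59.6
```

```bash
python3 - <<'E'
from h import *
s=bot.get_state();m=bot.camera_model("wrist");im=bot.read_camera("wrist");cv2.imwrite("pics/w2.png",im)
b=bot.read_camera("top");cv2.imwrite("pics/t2.png",b)
print(s["ee_pos"],R.from_quat(s["tool_rot"]).as_matrix()[:,1],s["qpos"],s["ft_force"],s["wrist_torque"],s["grip_width"])
cv2.imwrite("pics/c2.png",np.hstack([im,b[100:380,300:480]][:1]))
E
```

```text
[ 0.3601 -0.2651  0.3236] [-0.0489  0.9988  0.0005] [-0.6345  0.1187 -0.2673  1.1855  0.0001 -0.6835] [-0.4274 -0.4598 -3.6872] [-0.0592 -0.1372  0.0123] 0.025376019884855442
```

View pics/w2.png

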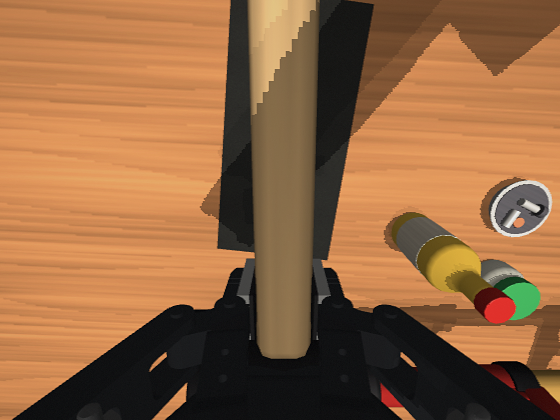

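The handle sits straight in the grip (column 283–284) and its head end is just beyond the pads at row 357. I carry it over the near gap.

Emit:
servo_tool(
  targets=[
    [[20,50,0],[0,0,0]],
    [[40,100,0],[0,0,0]],
    [[60,150,0],[0,0,0]],
    [[80,200,0],[0,0,0]],
    [[100,250,0],[0,0,0.008]],
  ],
)

```text
time: 4.62
ee_pos: [0.4605, -0.0139, 0.3206]
tool_rot: [-0.029, 1.0, -0.0, -0.001]
ft_force: [1.0, -0.2, -3.1]
grip_width: 0.0252
grasp_force: 60.1
```

Emit:
servo_tool(
  targets=[
    [[20,50,0],[0,0,0]],
    [[42,102,0],[0,0,0]],
    [[42,102,0],[0,0,0]],
  ],
)

```text
time: 5.0
ee_pos: [0.5036, 0.0897, 0.3201]
tool_rot: [-0.031, 1.0, 0.0, -0.001]
ft_force: [-0.0, -1.7, -3.8]
grip_width: 0.0249
grasp_force: 60.4
```

```bash
python3 - <<'E'
from h import *
s=bot.get_state();a=bot.read_camera("scene");b=bot.read_camera("top");mt=bot.camera_model("top");ms=bot.camera_model("scene")
print(s["ee_pos"],R.from_quat(s["tool_rot"]).as_matrix()[:,1],s["ft_force"])
T=s["ee_pos"];y=.05;ex=np.array([np.cos(y),np.sin(y),0]);ey=np.array([-np.sin(y),np.cos(y),0])
H=T+.052*ex-[0,0,.053]
sh=np.array([[.5576,.0254,.182],[.680,.0329,.182]])
P=np.array([H+.045*ey,H-.045*ey,H+[0,0,.025]]);
for im,m in((a,ms),(b,mt)):
    for q in proj(m,P):cv2.drawMarker(im,tuple(int(v) for v in q),(0,255,0),0,6)
    for q in proj(m,sh):cv2.drawMarker(im,tuple(int(v) for v in q),(255,255,0),1,6)
k=lambda c:cv2.resize(c,(400,400))
cv2.imwrite("pics/c3.png",np.hstack([k(a[140:300,160:320]),k(b[90:230,190:330])]))
E
```

```text
[0.5036 0.0897 0.3201] [-0.0624  0.998   0.0008] [-0.0013 -1.6763 -3.8485]
```

View pics/c3.png

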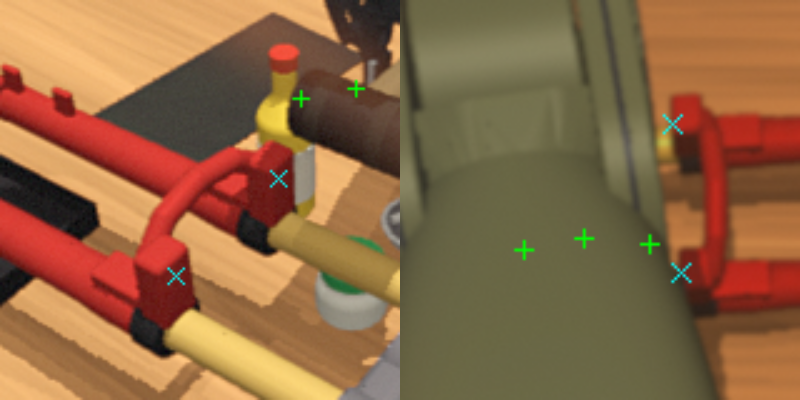

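The projected marks fall on the head's visible face end and on both struck faces, so the geometry agrees. I lower the head into the gap and set up a travel gauge from the feet.

Emit:
servo_tool(
  targets=[
    [[0,0,-30],[0,0,0]],
    [[0,0,-60],[0,0,0]],
    [[1,0,-81],[0,0,0]],
    [[1,0,-81],[0,0,0]],
  ],
)

```text
time: 5.6
ee_pos: [0.5016, 0.0848, 0.2389]
tool_rot: [-0.027, 1.0, -0.001, -0.003]
ft_force: [-0.7, -0.5, -2.5]
grip_width: 0.0254
grasp_force: 60.3
```

```bash
cat >> h.py <<'E'
FY=np.array([-np.sin(.057),np.cos(.057)])
def gauge(show=False):
    s=bot.get_state();out={}
    for cam,f in(("top","pics/t0.png"),("scene","pics/s0.png")):
        m=bot.camera_model(cam);im=bot.read_camera(cam);r0=cv2.imread(f)
        # a redness picture ignores shadows on bench and tray
        rd=lambda i:np.clip(i[...,2].astype(int)-np.maximum(i[...,0],i[...,1]),0,110).astype(np.uint8)
        g0,g1=rd(r0),rd(im)
        for leg,x in(("near",.5576),("far",.680)):
            c=np.array([x,.029]); P=[]
            for d in(-.215,-.30):P.append([*(c+d*FY),.13])
            q=proj(m,P);mask=np.zeros(g0.shape,np.uint8)
            cv2.line(mask,tuple(int(v) for v in q[0]),tuple(int(v) for v in q[1]),255,26)
            p0=cv2.goodFeaturesToTrack(g0,12,.05,4,mask=mask)
            if p0 is None: continue
            p1,st,_=cv2.calcOpticalFlowPyrLK(g0,g1,p0,None,winSize=(15,15),maxLevel=2)
            k=st[:,0]==1;a=cast(m,p0[k,0],.14);b=cast(m,p1[k,0],.14)
            out[cam,leg]=np.round(np.median(-((b-a)[:,:2]@FY))*1000,1),np.round(np.std(((b-a)[:,:2]@FY))*1000,1),int(k.sum())
    print(out);print(s["time"],s["ee_pos"],s["ft_force"],"yaw",-R.from_quat(s["tool_rot"]).as_matrix()[0,1],s["grip_width"])
E
python3 -c "
from h import *
gauge()"
```

```text
{('top', 'near'): (np.float64(0.2), np.float64(0.9), 7), ('top', 'far'): (np.float64(0.7), np.float64(0.2), 4), ('scene', 'near'): (np.float64(-0.2), np.float64(0.2), 8), ('scene', 'far'): (np.float64(-0.3), np.float64(0.1), 3)}
5.6 [0.5016 0.0848 0.2389] [-0.6559 -0.548  -2.4981] yaw 0.05497684352147493 0.0254026860219007
```

Emit:
servo_tool(
  targets=[
    [[0.5,-8,0],[0,0,0]],
    [[1.2,-22,0],[0,0,0]],
    [[0.5,-8,0],[0,0,0]],
    [[0,0,0],[0,0,0]],
    [[0,0,0],[0,0,0]],
  ],
)

```text
time: 6.32
ee_pos: [0.5038, 0.0872, 0.2409]
tool_rot: [-0.029, 1.0, -0.0, 0.0]
ft_force: [0.4, 1.0, -3.2]
grip_width: 0.0248
grasp_force: 61.0
```

```bash
python3 -c "
from h import *
gauge()"
```

```text
{('top', 'near'): (np.float64(3.7), np.float64(1.7), 7), ('top', 'far'): (np.float64(0.7), np.float64(2.4), 4), ('scene', 'near'): (np.float64(4.2), np.float64(1.2), 8), ('scene', 'far'): (np.float64(-0.2), np.float64(0.1), 3)}
6.325 [0.5038 0.0872 0.2409] [ 0.4135  0.9776 -3.2158] yaw 0.05852726244155389 0.024844767714712727
```

The near leg moved about 4 mm, so contact is about 18 mm from this stand-off. I go over to the far leg.

Emit:
servo_tool(
  targets=[
    [[31,1.8,0],[0,0,0]],
    [[62,3.5,0],[0,0,0]],
    [[93,5.3,0],[0,0,0]],
    [[124,7,0],[0,0,0]],
    [[124,7,0],[0,0,0]],
  ],
)

```text
time: 7.05
ee_pos: [0.6301, 0.0934, 0.2401]
tool_rot: [-0.028, 1.0, -0.0, 0.001]
ft_force: [0.1, -0.3, -3.3]
grip_width: 0.025
grasp_force: 61.0
```

Emit:
servo_tool(
  targets=[
    [[0.6,-10,0],[0,0,0]],
    [[1.4,-25,0],[0,0,0]],
    [[0.6,-10,0],[0,0,0]],
    [[0,0,0],[0,0,0]],
    [[0,0,0],[0,0,0]],
  ],
)

```text
time: 7.68
ee_pos: [0.6276, 0.0943, 0.2411]
tool_rot: [-0.029, 1.0, -0.0, 0.0]
ft_force: [0.4, -0.7, -2.6]
grip_width: 0.025
grasp_force: 61.2
```

```bash
python3 -c "
from h import *
gauge()"
```

```text
{('top', 'near'): (np.float64(4.1), np.float64(1.3), 7), ('top', 'far'): (np.float64(3.7), np.float64(3.2), 4), ('scene', 'near'): (np.float64(4.5), np.float64(1.8), 8), ('scene', 'far'): (np.float64(-0.3), np.float64(3.0), 3)}
7.675 [0.6276 0.0943 0.2411] [ 0.3686 -0.6664 -2.5657] yaw 0.058651844877155496 0.024971825063334493
```

The far-leg LK tracking has too few features, so I switch the gauge to ECC on foot patches.

```bash
cat >> h.py <<'E'
def gauge():
    s=bot.get_state();out={}
    for cam,f in(("top","pics/t0.png"),("scene","pics/s0.png")):
        m=bot.camera_model(cam);im=bot.read_camera(cam);r0=cv2.imread(f);cv2.imwrite(f"pics/last_{cam}.png",im)
        rd=lambda i:cv2.GaussianBlur(np.clip((i[...,2]-np.maximum(i[...,0],i[...,1]).astype(np.float32))/(i[...,2]+20.)*3,0,1).astype(np.float32),(0,0),.7)
        g0,g1=rd(r0.astype(np.float32)),rd(im.astype(np.float32))
        for leg,x in(("near",.5576),("far",.680)):
            for d in(-.23,-.31):
                p=np.array([x,.029])+d*FY;q=proj(m,[[*p,.13]])[0];u,v=(int(round(t)) for t in q)
                w,h=(22,13) if cam=="top" else (24,20)
                W=np.eye(2,3,dtype=np.float32);sl=np.s_[max(0,v-h):v+h,u-w:u+w]
                best=None
                for g in(0,6,12,18):
                    e=proj(m,[[*(p-g/1000*FY),.13]])[0]-q
                    W=np.float32([[1,0,e[0]],[0,1,e[1]]])
                    try:c,W=cv2.findTransformECC(g0[sl],g1[sl],W,cv2.MOTION_TRANSLATION,(3,80,1e-4),None,1)
                    except cv2.error:continue
                    if best is None or c>best[0]:best=c,W
                if best is None: continue
                b=cast(m,[q+best[1][:,2]],.13)[0][:2]-p
                out[cam,leg,d]=round(float(-b@FY*1000),1),round(float(b@[FY[1],-FY[0]]*1000),1),round(best[0],3)
    for k,v in out.items():print(k,v)
    print(s["time"],s["ee_pos"],s["ft_force"],"yaw",round(-R.from_quat(s["tool_rot"]).as_matrix()[0,1],4),s["grip_width"])
E
python3 -c "
from h import *
gauge()
a=cv2.imread('pics/last_scene.png');b=cv2.imread('pics/last_top.png')
k=lambda c:cv2.resize(c,(400,400),interpolation=cv2.INTER_CUBIC)
cv2.imwrite('pics/c4.png',np.hstack([k(a[150:310,180:340]),k(b[90:230,270:460])]))"
```

```text
('top', 'near', -0.23) (0.6, -4.0, 0.993)
('top', 'near', -0.31) (4.3, -5.6, 0.987)
('top', 'far', -0.23) (1.4, -4.2, 0.984)
('top', 'far', -0.31) (6.2, -5.3, 0.981)
('scene', 'near', -0.23) (-1.2, -2.8, 0.941)
('scene', 'near', -0.31) (1.0, -3.9, 0.961)
('scene', 'far', -0.23) (-0.1, -3.8, 0.982)
('scene', 'far', -0.31) (0.6, -4.6, 0.981)
7.775 [0.6277 0.0937 0.241 ] [-0.268   0.4939 -3.0103] yaw 0.0578 0.024987949028200573
```

View pics/c4.png

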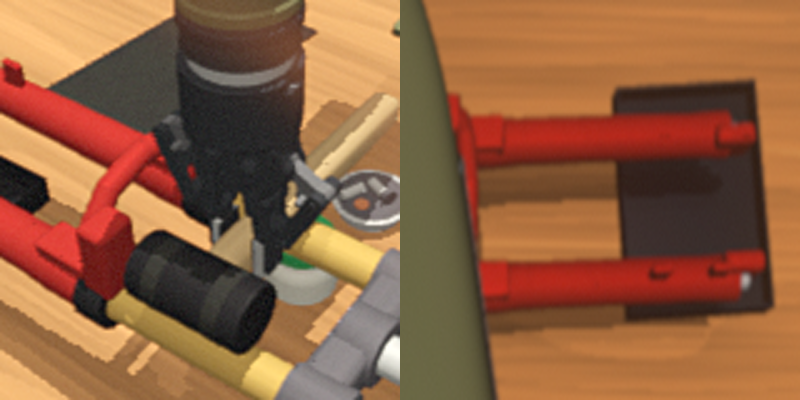

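The top-view foot patches are reliable: near about 4.2 mm, far about 6.2 mm. The 5 mm sideways shift of the feet confirms a small skew of 2 mm. The picture shows the head square behind the far shoulder and clear of the stanchion. Back to the near leg.

Emit:
servo_tool(
  targets=[
    [[-31,-1.8,0],[0,0,0]],
    [[-62,-3.5,0],[0,0,0]],
    [[-93,-5.3,0],[0,0,0]],
    [[-124,-7,0],[0,0,0]],
    [[-124,-7,0],[0,0,0]],
  ],
)

```text
time: 8.5
ee_pos: [0.5012, 0.0859, 0.2409]
tool_rot: [-0.029, 1.0, -0.0, -0.001]
ft_force: [-0.4, -0.4, -2.8]
grip_width: 0.0251
grasp_force: 61.2
```

Emit:
servo_tool(
  targets=[
    [[0.7,-13,0],[0,0,0]],
    [[1.6,-27.5,0],[0,0,0]],
    [[0.7,-13,0],[0,0,0]],
    [[0,0,0],[0,0,0]],
    [[0,0,0],[0,0,0]],
  ],
)

```text
time: 9.12
ee_pos: [0.5041, 0.0875, 0.2407]
tool_rot: [-0.029, 1.0, -0.0, 0.0]
ft_force: [-0.1, 0.2, -3.7]
grip_width: 0.0251
grasp_force: 61.4
```

```bash
python3 -c "
from h import *
gauge()" | grep -v scene | grep -v 0.23
```

```text
('top', 'near', -0.31) (10.3, 8.7, 0.99)
('top', 'far', -0.31) (5.6, 9.5, 0.985)
9.125 [0.5041 0.0875 0.2407] [-0.0694  0.1968 -3.7188] yaw 0.0589 0.025129892059098224
```

Emit:
servo_tool(
  targets=[
    [[31,1.8,0],[0,0,0]],
    [[62,3.5,0],[0,0,0]],
    [[93,5.3,0],[0,0,0]],
    [[124,7,0],[0,0,0]],
    [[124,7,0],[0,0,0]],
  ],
)

```text
time: 9.85
ee_pos: [0.6301, 0.0934, 0.2403]
tool_rot: [-0.028, 1.0, -0.0, 0.001]
ft_force: [0.3, 0.4, -3.3]
grip_width: 0.0249
grasp_force: 61.4
```

Emit:
servo_tool(
  targets=[
    [[0.9,-16.5,0],[0,0,0]],
    [[1.8,-31.5,0],[0,0,0]],
    [[0.9,-16.5,0],[0,0,0]],
    [[0,0,0],[0,0,0]],
    [[0,0,0],[0,0,0]],
  ],
)

```text
time: 10.48
ee_pos: [0.6276, 0.0949, 0.2411]
tool_rot: [-0.03, 1.0, -0.0, 0.0]
ft_force: [-0.1, -1.4, -3.5]
grip_width: 0.025
grasp_force: 61.5
```

```bash
python3 -c "
from h import *
gauge()" | grep -v scene | grep -v 0.23
```

```text
('top', 'near', -0.31) (10.4, -8.3, 0.978)
('top', 'far', -0.31) (12.6, -8.0, 0.921)
10.475 [0.6276 0.0949 0.2411] [-0.1488 -1.3555 -3.4553] yaw 0.0593 0.025020349938365466
```

Emit:
servo_tool(
  targets=[
    [[-31,-1.8,0],[0,0,0]],
    [[-62,-3.5,0],[0,0,0]],
    [[-93,-5.3,0],[0,0,0]],
    [[-124,-7,0],[0,0,0]],
    [[-124,-7,0],[0,0,0]],
  ],
)

```text
time: 11.2
ee_pos: [0.5012, 0.0859, 0.2409]
tool_rot: [-0.029, 1.0, -0.0, -0.001]
ft_force: [-0.1, 0.8, -2.8]
grip_width: 0.0255
grasp_force: 61.5
```

Emit:
servo_tool(
  targets=[
    [[1,-19,0],[0,0,0]],
    [[1.9,-34,0],[0,0,0]],
    [[1,-19,0],[0,0,0]],
    [[0,0,0],[0,0,0]],
    [[0,0,0],[0,0,0]],
  ],
)

```text
time: 11.82
ee_pos: [0.5041, 0.0881, 0.2407]
tool_rot: [-0.03, 1.0, -0.0, 0.0]
ft_force: [0.4, -0.2, -3.4]
grip_width: 0.0251
grasp_force: 61.6
```

```bash
python3 -c "
from h import *
gauge()" | grep -v scene | grep -v 0.23
```

```text
('top', 'near', -0.31) (17.0, 8.2, 0.988)
('top', 'far', -0.31) (12.3, 9.1, 0.985)
11.825 [0.5041 0.0881 0.2407] [ 0.3516 -0.1663 -3.4448] yaw 0.0595 0.025071498566455533
```

Emit:
servo_tool(
  targets=[
    [[31,1.8,0],[0,0,0]],
    [[62,3.5,0],[0,0,0]],
    [[93,5.3,0],[0,0,0]],
    [[124,7,0],[0,0,0]],
    [[124,7,0],[0,0,0]],
  ],
)

```text
time: 12.55
ee_pos: [0.6301, 0.0935, 0.2402]
tool_rot: [-0.028, 1.0, -0.0, 0.001]
ft_force: [0.1, -0.1, -2.4]
grip_width: 0.025
grasp_force: 61.6
```

Emit:
servo_tool(
  targets=[
    [[1.2,-22,0],[0,0,0]],
    [[2.1,-36.8,0],[0,0,0]],
    [[1.2,-22,0],[0,0,0]],
    [[0,0,0],[0,0,0]],
    [[0,0,0],[0,0,0]],
  ],
)

```text
time: 13.18
ee_pos: [0.6275, 0.0957, 0.241]
tool_rot: [-0.03, 1.0, 0.0, 0.0]
ft_force: [-0.3, 0.3, -2.3]
grip_width: 0.0252
grasp_force: 61.6
```

```bash
python3 -c "
from h import *
gauge()" | grep -v 0.23
```

```text
('top', 'near', -0.31) (17.2, -5.3, 0.992)
('top', 'far', -0.31) (18.8, -5.3, 0.97)
('scene', 'near', -0.31) (17.0, -5.2, 0.884)
('scene', 'far', -0.31) (0.5, -4.2, 0.927)
13.175 [0.6275 0.0957 0.241 ] [-0.3244  0.3016 -2.3283] yaw 0.0599 0.02519242862665667
```

Both legs are past 15 mm (near about 17, far about 18.8). I lift out and carry the mallet back over the mat.

Emit:
servo_tool(
  targets=[
    [[0,0,30],[0,0,0]],
    [[0,0,60],[0,0,0]],
    [[0,0,85],[0,0,0]],
    [[-20,-25,88],[0,0,0]],
    [[-50,-65,88],[0,0,0]],
  ],
)

```text
time: 13.9
ee_pos: [0.5784, 0.0285, 0.3293]
tool_rot: [-0.03, 1.0, -0.0, 0.001]
ft_force: [-0.0, -1.0, -3.0]
grip_width: 0.0248
grasp_force: 61.7
```

Emit:
servo_tool(
  targets=[
    [[-30,-41,0],[0,0,0]],
    [[-60,-82,0],[0,0,0]],
    [[-90,-123,0],[0,0,-0.005]],
    [[-120,-164,0],[0,0,-0.01]],
    [[-150,-205,0],[0,0,-0.01]],
  ],
)

```text
time: 14.52
ee_pos: [0.4266, -0.1778, 0.3292]
tool_rot: [-0.024, 1.0, -0.001, 0.0]
ft_force: [-0.0, -0.7, -3.7]
grip_width: 0.0252
grasp_force: 61.7
```

Emit:
servo_tool(
  targets=[
    [[-30,-41,0],[0,0,0]],
    [[-55,-75,0],[0,0,0]],
    [[-66,-92,-20],[0,0,0]],
    [[-66,-92,-60],[0,0,0]],
    [[-66,-92,-100],[0,0,0]],
  ],
)

```text
time: 15.15
ee_pos: [0.3617, -0.2693, 0.2285]
tool_rot: [-0.023, 1.0, -0.001, 0.001]
ft_force: [0.6, -0.4, -3.0]
grip_width: 0.0248
grasp_force: 61.9
```

```bash
python3 - <<'E'
from h import *
s=bot.get_state();m=bot.camera_model("wrist");im=bot.read_camera("wrist");a=bot.read_camera("scene")
print(s["time"],s["ee_pos"],R.from_quat(s["tool_rot"]).as_matrix()[:,1],s["ft_force"],s["wrist_torque"])
cv2.imwrite("pics/c5.png",np.hstack([cv2.resize(im,(400,300)),cv2.resize(a[120:300,150:390],(400,300))]))
E
```

```text
15.15 [ 0.3617 -0.2693  0.2285] [-0.0458  0.9989 -0.0018] [ 0.6409 -0.4117 -2.99  ] [ 0.0629 -0.0413  0.0167]
```

View pics/c5.png

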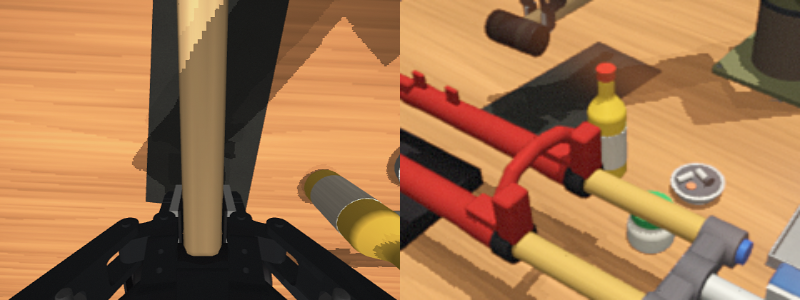

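The mallet is still straight in the grip and above the mat, and the fork and bench items look undisturbed. I lower it, slowly at the end.

Emit:
servo_tool(
  targets=[
    [[0,1,-40],[0,0,0]],
    [[0,1,-80],[0,0,0]],
    [[0,1,-115],[0,0,0]],
    [[0,1,-132],[0,0,0]],
    [[0,1,-138],[0,0,0]],
  ],
)

```text
time: 15.88
ee_pos: [0.3625, -0.2679, 0.0913]
tool_rot: [-0.024, 1.0, -0.0, 0.0]
ft_force: [-0.4, -0.6, -3.7]
grip_width: 0.0247
grasp_force: 61.6
```

Emit:
servo_tool(
  targets=[
    [[0,0,-1.5],[0,0,0]],
    [[0,0,-3],[0,0,0]],
    [[0,0,-4.5],[0,0,0]],
    [[0,0,-6],[0,0,0]],
    [[0,0,-6],[0,0,0]],
  ],
)

```text
time: 16.5
ee_pos: [0.3618, -0.2675, 0.0849]
tool_rot: [-0.024, 1.0, 0.0, -0.0]
ft_force: [-0.2, 1.0, -2.1]
grip_width: 0.0252
grasp_force: 61.6
```

Emit:
servo_tool(
  targets=[
    [[0,0,-0.7],[0,0,0]],
    [[0,0,-1.4],[0,0,0]],
    [[0,0,-2],[0,0,0]],
    [[0,0,-2],[0,0,0]],
  ],
)

```text
time: 17.0
ee_pos: [0.3619, -0.2675, 0.083]
tool_rot: [-0.024, 1.0, -0.0, 0.0]
ft_force: [0.1, 0.4, -1.9]
grip_width: 0.0251
grasp_force: 62.0
```

Emit:
servo_tool(
  targets=[
    [[0,0,-0.5],[0,0,0]],
    [[0,0,-1],[0,0,0]],
    [[0,0,-1],[0,0,0]],
  ],
)

```text
time: 17.38
ee_pos: [0.3618, -0.2675, 0.0829]
tool_rot: [-0.024, 1.0, -0.0, 0.0]
ft_force: [-3.7, 2.4, 9.9]
grip_width: 0.0252
grasp_force: 63.7
```

Contact is firm, so I release and retreat.

Emit:
servo_tool(
  targets=[
    [[0,0,0],[0,0,0]],
    [[0,0,0],[0,0,0]],
    [[0,0,0],[0,0,0]],
    [[0,0,0],[0,0,0]],
    [[0,0,0],[0,0,0]],
  ],
  claw=1,
)

```text
time: 18.0
ee_pos: [0.3619, -0.2675, 0.0818]
tool_rot: [-0.024, 1.0, 0.0, -0.0]
ft_force: [-0.3, -0.4, -0.6]
grip_width: 0.0854
grasp_force: 0.0
```

Emit:
servo_tool(
  targets=[
    [[0,0,15],[0,0,0]],
    [[0,0,50],[0,0,0]],
    [[0,0,100],[0,0,0]],
    [[0,0,150],[0,0,0]],
    [[-30,0,210],[0,0,0]],
  ],
)

```text
time: 18.62
ee_pos: [0.3347, -0.2677, 0.2893]
tool_rot: [-0.024, 1.0, -0.0, 0.0]
ft_force: [0.5, -2.0, -0.5]
grip_width: 0.0855
grasp_force: 0.0
```

Emit:
servo_tool(
  targets=[
    [[0,45,0],[0,0,0]],
    [[0,90,0],[0,0,0]],
    [[0,135,0],[0,0,0]],
    [[0,180,0],[0,0,0]],
    [[0,180,0],[0,0,0]],
  ],
)

```text
time: 19.25
ee_pos: [0.3333, -0.0853, 0.2877]
tool_rot: [-0.026, 1.0, 0.0, -0.0]
ft_force: [-0.0, 0.3, -0.3]
grip_width: 0.0853
grasp_force: 0.0
```

```bash
python3 - <<'E'
from h import *
gauge()
a=cv2.imread("pics/last_top.png");b=cv2.imread("pics/last_scene.png")
cv2.imwrite("pics/c6.png",np.hstack([cv2.resize(a,(400,300)),cv2.resize(b,(400,300))]))
E
```

```text
('top', 'near', -0.23) (1.0, -3.5, 0.919)
('top', 'near', -0.31) (17.3, -5.2, 0.993)
('top', 'far', -0.23) (1.5, -4.1, 0.983)
('top', 'far', -0.31) (18.9, -5.3, 0.972)
('scene', 'near', -0.23) (0.5, -2.6, 0.974)
('scene', 'near', -0.31) (16.9, -5.1, 0.872)
('scene', 'far', -0.23) (0.2, -3.6, 0.986)
('scene', 'far', -0.31) (0.8, -4.2, 0.939)
19.25 [ 0.3333 -0.0853  0.2877] [-0.0182  0.2941 -0.3304] yaw 0.0526 0.08525929787333851
```

View pics/c6.png

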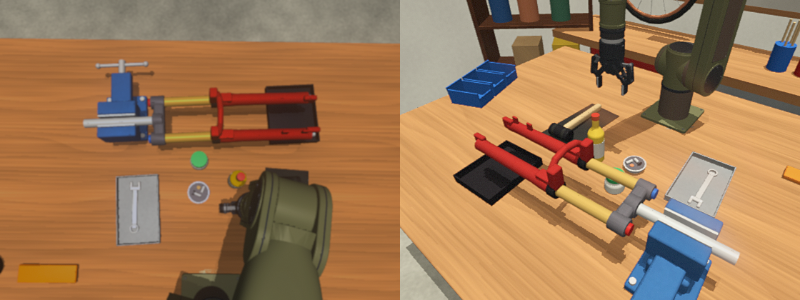

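The mallet lies back on its mat, both legs are off by about 17 and 19 mm, and everything else is in place.

```bash
python3 -c "
from rig import bot
print(bot.finish_job())"
```

```text
the job is handed in; nothing more can be done
None
```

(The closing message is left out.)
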